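Empty the dial-lid token dispenser into its tray

ROBOT

A 6-joint arm with a two-finger parallel gripper is mounted at the origin on the work surface. World frame = base frame: x ahead of the robot, y to its left, z up, the work surface at z = 0. Lengths are in m, angles in rad, forces in N, time in s.
With the tool pointing down it reaches from about 0.25 to 0.775 m from the base axis. Payload 8.9 kg.
Tool frame: the origin (TCP) lies at the centre of the arm's flange, where the gripper is bolted on; the fingertips stand 173 mm ahead of it and the grasp point (between the pads) lies 155 mm ahead of it (r.grip_depth is the distance from the TCP to the grasp point, in m); z points along the fingers, y is the line along which they close (so a half turn about z gives the same grasp; the last joint's range is limited). The gripper opens to 85 mm and grips with 20 to 120 N. Pads are 22 mm wide; open, the fingers measure 114 mm over their backs; the gripper's body (76 mm by 85 mm) begins 54 mm behind the grasp point. The pads swing forward as they close: fully open they stand 13 mm farther back than shut.
Start: joints at [1.178, 0.291, -0.153, 1.127, 0, 1.431], TCP at [0.132, 0.508, 0.405] pointing down, gripper open.
Joint ranges: [-2.52, 2.52], [-0.91, 1.74], [-1.3, 1.37], [-1.96, 2.02], [-1.52, 1.47], [-3.14, 3.14]. Speed limits (rad/s): [2.22, 2.22, 2.79, 3.14, 3.14, 3.14].

INTERFACE

Orientations are given as a unit quaternion [x, y, z, w].
In Python, from bench import r gives the robot as it stands.
- The arm moves only by the tool apply_moves, never from a script. Its argument "steps" is a list of rows, each a list of 3 entries, a list of its own where there are three numbers: the turn, a rotation vector about the tool's x, y, z in degrees, then the shift along the tool's x, y, z in m, then the closure, from 0 (fully open) to 1 (shut). A call has 1 to 10 rows; each row is the pose to reach, as a shift and turn from the pose commanded when the call began, along the tool's axes at that moment; what a row does not reach only later rows make up. A row lasts 1/10 s, in which the tool goes at most 50 mm and 8.59 degrees, less where a joint would pass 70% of its speed; a pose out of reach is approached as far as the arm can. A call with a gripper value outside its range is refused whole. The fingers move at their own pace and stop on an object; "grip_force" is the grip in N (left out, the last holds). Time passes only in rows, so rows that repeat a pose let the fingers close. It gives the time, the measured TCP pose, the force, the opening and the grip force at its end, in the units of the state.
- r.get_state(): the state, without advancing time (a new reading comes with each control period).
- r.capture(name): name is "scene" or "side" or "wrist"; returns a dict with "frame" (480x640x3 uint8, blue, green, red), "vfov" (degrees; the focal length in pixels is half the picture's height over the tangent of half this angle, whatever the lens; pixels are square), "cx", "cy" (the principal point, pixels), "dist_coeffs" ([k1, k2, p1, p2, k3] as OpenCV has them; the pictures are not rectified), "rvec" (rotation vector, rad) and "tvec" (3), from world to camera coordinates, as OpenCV has them. Camera axes: x right, y down, z forward; pixel columns grow to the right and rows downward; lengths in m; the calibration is good to about 2 mm. A picture is of the moment at which its call begins. There is no depth.
- r.job_done(): hands the job in; it is judged then, once.
The state is a dict: "time_s": time; "q": joint angles; "qd": joint speeds; "joint_efforts": joint torques, N m; "tool_pos": TCP position; "tcp_rot": TCP orientation; "force": force on the tool from outside, world axes, zero at the start; "moment": the same for the moment, N m; "opening": opening from 0.0 (shut) to 1.0 (fully open); "gripper_force": force on a finger pad.
Only numpy, scipy, OpenCV 4.12 (cv2) and the standard library are available. Lean on these libraries where they do the work, as an engineer would, in place of code of your own. Each camera call takes 0.05 s, during which the arm holds its last target. There are 200 camera calls.

TASK

Empty the token dispenser into its catch tray: while the jar still leans with its mouth up, turn the dial on its lid to the largest opening; then swing the jar over by its crank handle and rock it as often as it takes until all five tokens lie in the tray. Finally swing the jar back mouth-up, near its rear stop, with the lid still at the largest opening, and leave the other things on the desk where they are.

Things in the scene. Friction and masses are not known exactly. Their poses are not given: they have to be found in the camera images.
- stand: Grey painted-metal stand of the token dispenser, fixed to the table; origin on the table top right below the jar's swing axis; x points away from the open tray end (at yaw 0 away from the robot), y left, z up. Base plate 250 x 150 mm (x -175 to +75), two upright cheeks 10 mm thick, 60 mm wide in x, centred at y = +-63 mm and 155 mm high, which carry the jar between them. Built into it, under and in front of the jar: an open catch tray (see tray_in).
- tray_in (a point): Centre of the catch tray's inner floor, axes of the stand. Tray inside 227 (x) x 104 (y) mm, walls 4 mm thick, rim 43 mm above this floor (55 mm above the table).
- pivot (a point): Point on the jar's swing axis midway between the cheeks, 140 mm above the table; axes of the stand; the swing axis is its y.
- jar (a joint): Swing of the jar about its level axis (stand y), rad. 0 = rear stop, where the jar's axis leans 25 degrees (0.436 rad) from upright towards the tray end (stand -x), mouth up; it grows as the jar tips further that way; 1.75 = front stop, mouth 35 degrees below level over the tray. Lean from upright = 0.436 + value. Stiff pivot: it stays where it is left; swinging it by the handle takes about 4 to 6 N. Starts between 0 and 0.3.
- mouth (a point): On the jar's axis at the top face of the lid (dial plate), 68 mm from the pivot; z along the jar's axis out of the mouth, y along the swing axis, -x towards the port. The jar is a clear plastic cylinder 88 mm across and 100 mm long, mouth 60 mm and bottom 40 mm from the pivot. Its black lid plate has one fixed pie-shaped port (75 degrees, from 14 mm radius to the wall), on the side that is lowest when the jar is tipped, marked by a black lip on the jar's wall.
- dial (a joint): Turn of the white dial plate (88 mm across, 4 mm thick) on the jar's lid, rad, counterclockwise positive when looking at the lid from outside. The dial has three openings of different size: at 0 the smallest stands over the port, near 1.2 the medium, at 2.4 the largest (pie-shaped, 75 degrees, open to the edge); end stops at 0 and 2.45. Only the largest lets tokens through. Turning takes about 0.1 N m; it stays where it is left. Starts between 0 and 0.5.
- dial_grip (a point): Centre of the dial's grip bar, a white bar 60 mm long, 12 mm wide and 24 mm tall standing across the dial; this point is on the jar's axis, halfway up the bar (12 mm above the dial plate, 12 mm below the bar's top, 80 mm from the pivot). x along the bar, z along the jar's axis out of the mouth; turns with the dial.
- handle (a point): Middle of the crank handle that swings the jar: a black round rod 12 mm in diameter and 66 mm long, level, parallel to the swing axis (stand y), 90 mm from it, on the stand's -y side (from y = -76 to -142 mm; this point at y = -114 mm). Seen from the pivot it stands 55 degrees back (stand +x) of straight up at joint 0 and goes over the top to 45 degrees forward (stand -x) at 1.75; a 10 mm steel arm joins it to the shaft at y = -78 mm. Turns with the jar.
- token0: One of five alike steel tokens, discs 18 mm in diameter and 9 mm thick, 18 g; starts inside the jar. Origin at the centre of one flat face. They may stick or jam side by side at the port of the tipped jar; swinging it well back (mouth up again, below about 0.7) and over once more frees them.
- token1: One of five alike steel tokens, discs 18 mm in diameter and 9 mm thick, 18 g; starts inside the jar. Origin at the centre of one flat face. They may stick or jam side by side at the port of the tipped jar; swinging it well back (mouth up again, below about 0.7) and over once more frees them.
- token2: One of five alike steel tokens, discs 18 mm in diameter and 9 mm thick, 18 g; starts inside the jar. Origin at the centre of one flat face. They may stick or jam side by side at the port of the tipped jar; swinging it well back (mouth up again, below about 0.7) and over once more frees them.
- token3: One of five alike steel tokens, discs 18 mm in diameter and 9 mm thick, 18 g; starts inside the jar. Origin at the centre of one flat face. They may stick or jam side by side at the port of the tipped jar; swinging it well back (mouth up again, below about 0.7) and over once more frees them.
- token4: One of five alike steel tokens, discs 18 mm in diameter and 9 mm thick, 18 g; starts inside the jar. Origin at the centre of one flat face. They may stick or jam side by side at the port of the tipped jar; swinging it well back (mouth up again, below about 0.7) and over once more frees them.
- mug: Bystander: white mug 80 mm wide, 95 mm tall; origin at centre of underside.
- water_bottle: Bystander: clear water bottle 64 mm wide, 210 mm tall; origin at centre of underside.
- tape_roll: Bystander: paper tape roll lying flat, 90 mm wide, 24 mm tall; origin at centre of underside.
- phone: Bystander: black phone lying flat, 150 x 72 x 9 mm, long in x; origin at centre of underside.
- stapler: Bystander: grey stapler 140 x 36 x 51 mm, long in x; origin at centre of underside.
- pen_pot: Bystander: dark round pen pot 76 mm wide, 100 mm tall with pens up to 155 mm; origin at centre of underside.

How it is judged:
By the outcome, as a careful person would: the job done as asked, in the order asked, and still so for the second after the job is handed in, with the robot touching nothing.
It also fails if it takes over 72 s, if anything falls off the work surface, if the arm or the gripper's body presses on something with over 40 N, if the wrist force passes 120 N, or if a joint passes its speed limit or range.

## Working session

There is one attempt and no reset: what is moved stays moved. The work goes in short steps, Python scripts to look and compute and a tool call to move; the robot and the scene stay as the last step left them, time stands still between calls to the robot, and variables do not carry over. Pictures are saved under pics/ and viewed, at most 10 in all, crops included, and the job is handed in when it is done.

Besides the shell and the picture viewer there is one more tool, called after "Emit:" by a JSON object that holds its "op" and its "data". apply_moves: Moves the arm, as the interface text tells. Its arguments: {"type":"object","properties":{"steps":{"type":"array"},"grip_force":{"type":"number"}},"required":["steps"]}

```bash
ls; mkdir -p pics; python3 - <<'E'
from bench import r
import cv2,numpy as np
a=r.capture("scene");b=r.capture("side")
for n,c in(("scene",a),("side",b)):
    cv2.imwrite(f"pics/{n}0.png",c["frame"]); print(n,c["vfov"],c["cx"],c["cy"],c["dist_coeffs"],c["rvec"],c["tvec"])
    R=cv2.Rodrigues(np.array(c["rvec"]))[0];print(-R.T@np.array(c["tvec"]).ravel())
print(r.get_state())
E
```

```text
pics
scene 55.165306306059016 317.81978739414234 242.90124626736252 [-0.05263809  0.          0.          0.          0.        ] [ 1.70059419  2.06294733 -0.6781089 ] [ 0.11274581 -0.35024462  1.45077549]
[1.13081301 0.12180226 0.97291242]
side 57.849566942003015 321.59153478040497 242.8760440652716 [-0.09799087  0.          0.          0.          0.        ] [ 2.25557878 -0.55339837  0.25288079] [-0.46661975  0.2374348   1.04557415]
[ 0.12285539 -0.75769236  0.88212438]
{'time_s': 0.1, 'q': array([ 1.17772686e+00,  2.91221060e-01, -1.54042641e-01,  1.12671761e+00,
        1.20621664e-05,  1.43149186e+00]), 'qd': array([-3.21139632e-05, -1.62134196e-03,  2.32625161e-03,  8.82980900e-04,
        5.83821130e-04,  7.56208602e-04]), 'joint_efforts': array([ 2.01435425e-03, -5.37977815e+01,  3.31919611e+01,  9.21680796e-03,
       -1.99869442e-04, -2.24610773e-05]), 'tool_pos': array([0.13172344, 0.50800713, 0.40419418]), 'tcp_rot': array([ 1.26542302e-01,  9.91961035e-01, -5.70037236e-04, -1.61676087e-04]), 'force': array([ 0.47520707, -0.70446768,  0.97927198]), 'moment': array([0.00892594, 0.00183365, 0.06106414]), 'gripper_force': 0.0, 'opening': 1.001513329902794}
```

View pics/scene0.png

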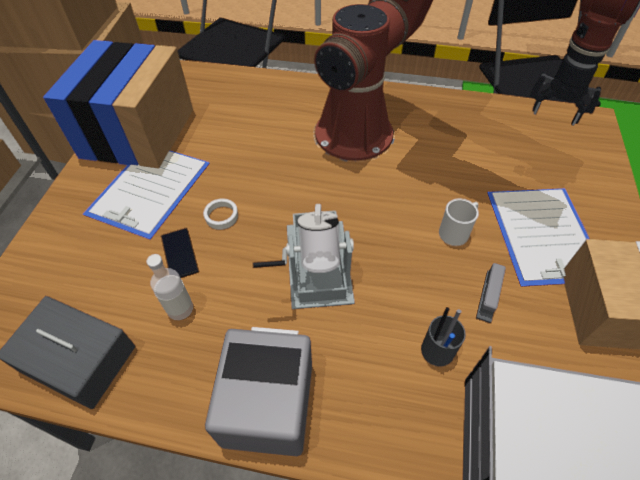

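View pics/side0.png

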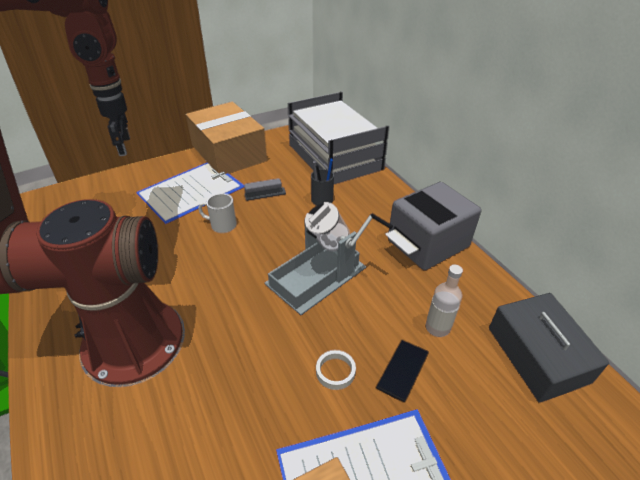

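The scene view (from the far side) shows the dispenser at about (320,255), with its black handle at (254–285,264). In the side view the jar lid is at (323,215), the tray at (300,280) and the handle at (372–392,215–230). I'll zoom both.

```bash
python3 - <<'E'
import cv2,numpy as np
a=cv2.imread("pics/scene0.png")[195:315,245:365];b=cv2.imread("pics/side0.png")[190:320,262:402]
o=np.hstack([cv2.resize(a,(400,400),interpolation=cv2.INTER_CUBIC),cv2.resize(b,(400,371),interpolation=cv2.INTER_CUBIC).__class__(0) if 0 else cv2.copyMakeBorder(cv2.resize(b,(400,371),interpolation=cv2.INTER_CUBIC),0,29,0,0,cv2.BORDER_CONSTANT)])
cv2.imwrite("pics/crop0.png",o)
E
```

```text
(no output)
```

View pics/crop0.png

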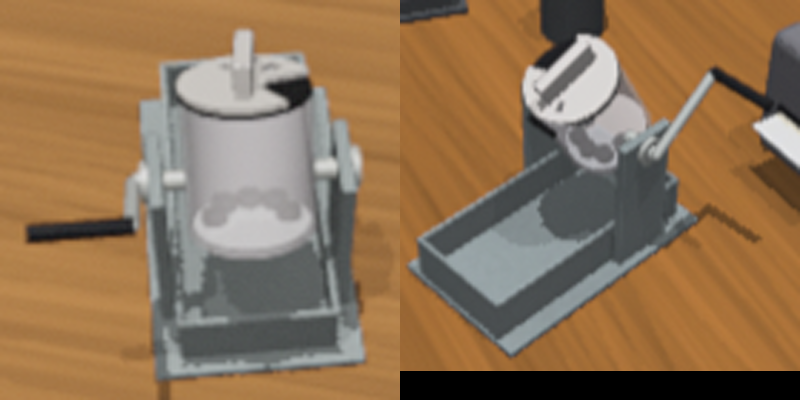

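The crops show the dial opening part-way, the grip bar, the handle rod (scene (253,265)–(285,262)) and three base plate corners in the side view. I'll cast rays from these.

```bash
cat > h.py <<'E'
import cv2,numpy as np,json
from scipy.spatial.transform import Rotation as Rot
def cam(c):
    f=240/np.tan(np.radians(c["vfov"])/2)
    K=np.array([[f,0,c["cx"]],[0,f,c["cy"]],[0,0,1]]);R=cv2.Rodrigues(np.array(c["rvec"]))[0]
    return K,np.array(c["dist_coeffs"]),R,np.array(c["tvec"]).ravel(),-R.T@np.array(c["tvec"]).ravel()
def ray(c,uv):
    K,d,R,t,C=cam(c); u=cv2.undistortPoints(np.array([[uv]],float),K,d)[0,0]
    v=R.T@np.array([u[0],u[1],1]); return C,v/np.linalg.norm(v)
def plane(c,uv,z):
    C,v=ray(c,uv); return C+v*(z-C[2])/v[2]
def tri(c1,p1,c2,p2):
    (a,u),(b,v)=ray(c1,p1),ray(c2,p2)
    s=np.linalg.lstsq(np.c_[u,-v],b-a,rcond=None)[0]; P,Q=a+s[0]*u,b+s[1]*v
    return (P+Q)/2,np.linalg.norm(P-Q)
def proj(c,P):
    K,d,R,t,C=cam(c); return cv2.projectPoints(np.atleast_2d(P).astype(float),np.array(c["rvec"]),np.array(c["tvec"]),K,d)[0][:,0]
E
python3 - <<'E'
from bench import r
from h import *
np.set_printoptions(precision=4,suppress=True)
a=r.capture("scene");b=r.capture("side")
S=lambda x,y:(245+x/3.3333,195+y/3.3333)
T=lambda x,y:(262+(x-400)/2.857,190+y/2.857)
for p in((408,265),(512,355),(697,215)):print("side base",plane(b,T(*p),.006))
for p in((160,376),(363,362)):print("scene base",plane(a,S(*p),.006))
print("handle inner",tri(a,S(132,225),b,T(714,73)))
print("handle outer",tri(a,S(28,234),b,T(775,108)))
print("cheek tops, scene",tri(a,S(342,125),b,T(660,123)))
print("bar outer top end",plane(a,S(243,32),.24),plane(b,T(590,42),.23),plane(b,T(540,100),.23))
E
```

```text
side base [0.3629 0.0203 0.006 ]
side base [ 0.4039 -0.1229  0.006 ]
side base [ 0.6436 -0.0494  0.006 ]
scene base [ 0.6449 -0.0466  0.006 ]
scene base [0.6069 0.0928 0.006 ]
handle inner (array([ 0.6412, -0.0547,  0.1917]), np.float64(0.0011713651117818721))
handle outer (array([ 0.661 , -0.1173,  0.1914]), np.float64(0.00591697065072987))
cheek tops, scene (array([0.5662, 0.0118, 0.1557]), np.float64(0.12536310885676483))
bar outer top end [ 0.5168 -0.0092  0.24  ] [ 0.5402 -0.0088  0.23  ] [ 0.4667 -0.0588  0.23  ]
```

```bash
cat >> h.py <<'E'
YAW=np.radians(16.2); O=np.array([.5526,-.0005,0])
RS=Rot.from_euler('z',YAW).as_matrix()
def st(p): return O+RS@np.array(p,float)
def toS(p): return RS.T@(np.array(p)-O)
def jarR(j):  # columns: jar frame x,y,z in world (x = away from port)
    return RS@Rot.from_euler('y',-(0.4363+j)).as_matrix()
PIV=st([0,0,.14])
def mv(state,pos,R):
    R0=Rot.from_quat(state["tcp_rot"]); dr=(R0.inv()*Rot.from_matrix(R)).as_rotvec(degrees=True)
    return np.round(dr,1).tolist(),np.round(R0.inv().apply(pos-state["tool_pos"]),4).tolist()
E
python3 - <<'E'
from bench import r
from h import *
np.set_printoptions(precision=4,suppress=True)
a=r.capture("scene");b=r.capture("side")
S=lambda x,y:(245+x/3.3333,195+y/3.3333)
T=lambda x,y:(262+(x-400)/2.857,190+y/2.857)
J=jarR(0.0)
def onlid(c,uv,h):
    C,v=ray(c,uv); n=J[:,2]; s=(n@(PIV+h*n-C))/(n@v); return J.T@(C+s*v-PIV)
for n,p,h in(("top1",(545,99),.092),("top2",(590,43),.092),("rim L",(523,90),.068),("rim top",(580,35),.07),("rim R",(618,75),.07),("rim bot",(575,125),.07)):
    print(n,onlid(b,T(*p),h))
for n,p,h in(("sc bar",(243,32),.092),("sc barnear",(243,60),.092),("rimL",(175,88),.072),("rimR",(312,85),.072)): print(n,onlid(a,S(*p),h))
s=r.get_state()
J=jarR(0)
for ang in (0,30,60):
    print(ang)
E
```

```text
top1 [-0.0406 -0.013   0.092 ]
top2 [ 0.0229 -0.0084  0.092 ]
rim L [-0.0391  0.0279  0.068 ]
rim top [0.0315 0.0211 0.07  ]
rim R [ 0.0191 -0.0374  0.07  ]
rim bot [-0.0391 -0.0389  0.07  ]
sc bar [-0.0222  0.0033  0.092 ]
sc barnear [0.0199 0.0002 0.092 ]
rimL [ 0.0117 -0.0436  0.072 ]
rimR [0.0221 0.0429 0.072 ]
0
30
60
```

```bash
python3 - <<'E'
from bench import r
from h import *
s=r.get_state();J=jarR(0)
T=J@np.diag([1,-1,-1]); p=PIV+J[:,2]*.335
print(p, PIV); print(mv(s,p,T))
R0=Rot.from_quat(s["tcp_rot"]).as_matrix(); print(R0.round(3)); print(T.round(3))
E
```

```text
[ 0.41665381 -0.03999602  0.44361768] [ 5.526e-01 -5.000e-04  1.400e-01]
([-32.4, 8.9, 146.2], [-0.4134, -0.4591, -0.0389])
[[-0.968  0.251 -0.   ]
 [ 0.251  0.968 -0.   ]
 [ 0.    -0.    -1.   ]]
[[ 0.87   0.279  0.406]
 [ 0.253 -0.96   0.118]
 [ 0.423  0.    -0.906]]
```

Emit:
{"op": "apply_moves", "data": {"steps": [[[-16,4.5,73],[-0.21,-0.23,-0.04],0],[[-16,4.5,73],[-0.21,-0.23,-0.04],0],[[-16,4.5,73],[-0.21,-0.23,-0.04],0],[[-16,4.5,73],[-0.21,-0.23,-0.04],0],[[-16,4.5,73],[-0.21,-0.23,-0.04],0],[[-16,4.5,73],[-0.21,-0.23,-0.04],0],[[-16,4.5,73],[-0.21,-0.23,-0.04],0],[[-16,4.5,73],[-0.21,-0.23,-0.04],0],[[-16,4.5,73],[-0.21,-0.23,-0.04],0],[[-20,5,82],[-0.3,-0.33,-0.04],0]]}}

```text
time_s: 1.3
tool_pos: [0.2978, 0.1933, 0.445]
tcp_rot: [0.731, 0.664, 0.159, -0.021]
force: [1.2, 0.3, 0.6]
opening: 1.002
gripper_force: 0.0
```

```bash
python3 - <<'E'
from bench import r
from h import *
s=r.get_state();J=jarR(0)
T=J@np.diag([1,-1,-1]); p=PIV+J[:,2]*.335
print(s["q"].round(2),s["tool_pos"],mv(s,p,T))
E
```

```text
[ 0.29 -0.22 -0.61  0.9   0.17  1.98] [0.2978058  0.19328025 0.44496927] ([-14.4, 2.4, 65.7], [-0.2169, 0.1434, -0.0308])
```

Emit:
{"op": "apply_moves", "data": {"steps": [[[-14.4,2.4,65.7],[-0.217,0.143,-0.031],0],[[-14.4,2.4,65.7],[-0.217,0.143,-0.031],0],[[-14.4,2.4,65.7],[-0.217,0.143,-0.031],0],[[-14.4,2.4,65.7],[-0.217,0.143,-0.031],0],[[-14.4,2.4,65.7],[-0.217,0.143,-0.031],0],[[-14.4,2.4,65.7],[-0.217,0.143,-0.031],0],[[-14.4,2.4,65.7],[-0.217,0.143,-0.031],0],[[-14.4,2.4,65.7],[-0.217,0.143,-0.031],0],[[-14.4,2.4,65.7],[-0.217,0.143,-0.031],0],[[-14.4,2.4,65.7],[-0.217,0.143,-0.031],0]]}}

```text
time_s: 2.3
tool_pos: [0.4164, -0.0436, 0.4441]
tcp_rot: [0.967, 0.137, 0.214, -0.028]
force: [-0.1, 0.5, 0.2]
opening: 1.001
gripper_force: 0.0
```

```bash
python3 - <<'E'
from bench import r
from h import *
s=r.get_state();J=jarR(0)
T=J@np.diag([1,-1,-1]); p=PIV+J[:,2]*.335
print(s["q"].round(2),s["tool_pos"],mv(s,p,T))
w=r.capture("wrist"); cv2.imwrite("pics/wrist1.png",w["frame"])
print(proj(w,[PIV+J@np.array(x) for x in([0,0,.092],[.03,0,.092],[-.03,0,.092],[.044,0,.072],[-.044,0,.072],[0,.044,.072],[0,-.044,.072])]).round(0))
E
```

```text
[-0.37 -0.12 -0.57  0.77  0.26  2.53] [ 0.41642231 -0.04364582  0.44414513] ([0.3, 0.1, 0.0], [0.0009, -0.0034, 0.001])
[[309. 256.]
 [309. 203.]
 [309. 306.]
 [309. 173.]
 [310. 314.]
 [237. 247.]
 [383. 247.]]
```

View pics/wrist1.png

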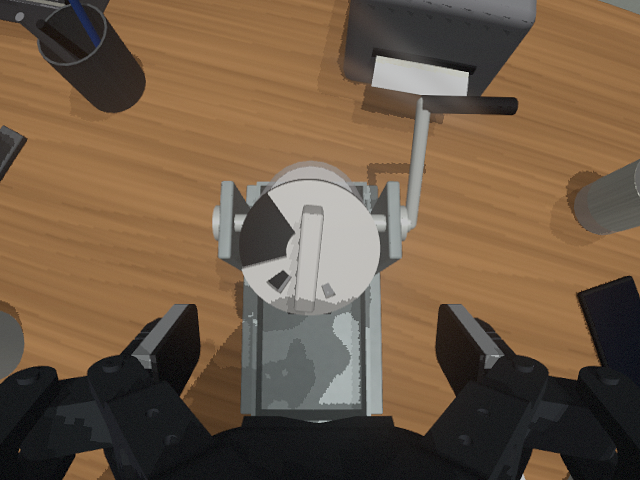

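The wrist view shows the dial disc at (311,246), as predicted, with the bar tilted about 3.5° clockwise. The largest opening sits at the upper left, about 108° CCW short of the port. Next I grasp the bar.

Emit:
{"op": "apply_moves", "data": {"steps": [[[0.3,0,3.5],[0.001,-0.0034,0.03],0],[[0.3,0,3.5],[0.001,-0.0034,0.05],0],[[0.3,0,3.5],[0.001,-0.0034,0.07],0],[[0.3,0,3.5],[0.001,-0.0034,0.08],0],[[0.3,0,3.5],[0.001,-0.0034,0.087],0],[[0.3,0,3.5],[0.001,-0.0034,0.087],0.5],[[0.3,0,3.5],[0.001,-0.0034,0.087],0.95],[[0.3,0,3.5],[0.001,-0.0034,0.087],0.95],[[0.3,0,3.5],[0.001,-0.0034,0.087],0.95],[[0.3,0,3.5],[0.001,-0.0034,0.087],0.95]], "grip_force": 40}}

```text
time_s: 3.35
tool_pos: [0.4518, -0.0304, 0.366]
tcp_rot: [0.97, 0.106, 0.213, -0.037]
force: [-9.5, 23.6, 13.2]
opening: 0.142
gripper_force: 13.2
```

Emit:
{"op": "apply_moves", "data": {"steps": [[[0,0,0],[0,-0.0015,0],0.95],[[0,0,0],[0,-0.0015,0],0.95],[[0,0,0],[0,-0.0015,0],0.95]]}}

```text
time_s: 3.65
tool_pos: [0.4515, -0.0292, 0.3662]
tcp_rot: [0.971, 0.106, 0.213, -0.037]
force: [-4.1, -0.9, 7.7]
opening: 0.126
gripper_force: 40.4
```

```bash
python3 - <<'E'
from bench import r
from h import *
s=r.get_state();R=Rot.from_quat(s["tcp_rot"]);J=jarR(0)
print(s["q"].round(2),"F tool",R.inv().apply(s["force"]),"M",R.inv().apply(s["moment"]),s["opening"],s["gripper_force"], "TCP jar",J.T@(s["tool_pos"]-PIV))
E
```

```text
[-0.31  0.01 -0.66  0.53  0.24  2.66] F tool [-0.61253962 -0.24618747 -8.73748702] M [ 0.01605175 -0.7121028   0.0326131 ] 0.1264334959486341 40.357418060302734 TCP jar [0.00037337 0.00061161 0.24943697]
```

Emit:
{"op": "apply_moves", "data": {"steps": [[[0,0,-6],[0,0,0],0.95],[[0,0,-14],[0,0,0],0.95],[[0,0,-22],[0,0,0],0.95],[[0,0,-30],[0,0,0],0.95],[[0,0,-38],[0,0,0],0.95],[[0,0,-46],[0,0,0],0.95],[[0,0,-54],[0,0,0],0.95],[[0,0,-62],[0,0,0],0.95],[[0,0,-70],[0,0,0],0.95],[[0,0,-78],[0,0,0],0.95]]}}

```text
time_s: 4.65
tool_pos: [0.4498, -0.0267, 0.3652]
tcp_rot: [0.685, 0.696, 0.19, 0.102]
force: [-12.4, 16.3, 9.7]
opening: 0.129
gripper_force: 41.9
```

```bash
cat > chk.py <<'E'
from bench import r
from h import *
s=r.get_state();R=Rot.from_quat(s["tcp_rot"]);J=jarR(0)
print(s["q"].round(2),"F tool",R.inv().apply(s["force"]).round(1),"M",R.inv().apply(s["moment"]).round(2),s["opening"],s["gripper_force"], "TCP jar",J.T@(s["tool_pos"]-PIV))
x=J.T@R.as_matrix()[:,0]; print("tool x in jar deg",np.degrees(np.arctan2(x[1],x[0])), "tilt", (J.T@R.as_matrix()[:,2]).round(3))
E
python3 chk.py
```

```text
[-0.3   0.01 -0.67  0.53  0.24  1.3 ] F tool [ 17.9  -7.5 -11.8] M [1.63 3.2  0.09] 0.12856480786137067 41.89919292926788 TCP jar [-0.00096025  0.00352812  0.24889934]
tool x in jar deg 74.66522371902126 tilt [-0.002  0.008 -1.   ]
```

Emit:
{"op": "apply_moves", "data": {"steps": [[[0,0,0],[0.0015,-0.0007,0],0.95],[[0,0,-8],[0.0015,-0.0007,0],0.95],[[0,0,-16],[0.0015,-0.0007,0],0.95],[[0,0,-23],[0.0015,-0.0007,0],0.95],[[0,0,-28],[0.0015,-0.0007,0],0.95],[[0,0,-28],[0.0015,-0.0007,0],0.95]]}}

```text
time_s: 5.25
tool_pos: [0.4494, -0.0261, 0.365]
tcp_rot: [0.497, 0.84, 0.159, 0.145]
force: [-10.4, 9.9, 8.3]
opening: 0.132
gripper_force: 41.3
```

```bash
python3 chk.py
```

```text
[-0.3   0.01 -0.67  0.53  0.24  0.81] F tool [ 12.8  -0.3 -10.5] M [ 0.58  2.27 -0.11] 0.13242978651455295 41.26446783542633 TCP jar [-0.00121563  0.00419338  0.24878779]
tool x in jar deg 102.49333526976082 tilt [-0.003  0.005 -1.   ]
```

Emit:
{"op": "apply_moves", "data": {"steps": [[[0,0,-2],[0.001,0,0],0.95],[[0,0,-4],[0.001,0,0],0.95],[[0,0,-6],[0.001,0,0],0.95],[[0,0,-6],[0.001,0,0],0.95]]}}

```text
time_s: 5.65
tool_pos: [0.4491, -0.0259, 0.3649]
tcp_rot: [0.454, 0.865, 0.15, 0.154]
force: [-9.4, 5.6, 5.3]
opening: 0.131
gripper_force: 41.1
```

```bash
python3 chk.py
```

```text
[-0.3   0.01 -0.67  0.53  0.24  0.71] F tool [ 9.1 -1.8 -7.9] M [0.8  1.57 0.18] 0.1314023003919448 41.07707619667053 TCP jar [-0.00142521  0.00450467  0.24880358]
tool x in jar deg 108.34228501643958 tilt [-0.003  0.003 -1.   ]
```

Emit:
{"op": "apply_moves", "data": {"steps": [[[0,0,-2],[0.001,0,0],0.95],[[0,0,-4],[0.001,0,0],0.95],[[0,0,-4],[0.001,0,0],0.95]]}}

```text
time_s: 5.95
tool_pos: [0.4489, -0.0256, 0.3649]
tcp_rot: [0.425, 0.879, 0.144, 0.16]
force: [-5.8, 1.4, 4.0]
opening: 0.128
gripper_force: 55.3
```

```bash
python3 chk.py;python3 - <<'E'
from bench import r
import cv2
w=r.capture("wrist"); cv2.imwrite("pics/wrist2.png",w["frame"])
E
```

```text
[-0.3   0.01 -0.67  0.53  0.23  0.64] F tool [ 3.9 -1.7 -5.8] M [0.87 0.88 1.19] 0.12789945377367162 55.324056507088244 TCP jar [-0.00157848  0.00485986  0.24883866]
tool x in jar deg 112.24800068269222 tilt [-0.003  0.001 -1.   ]
```

View pics/wrist2.png

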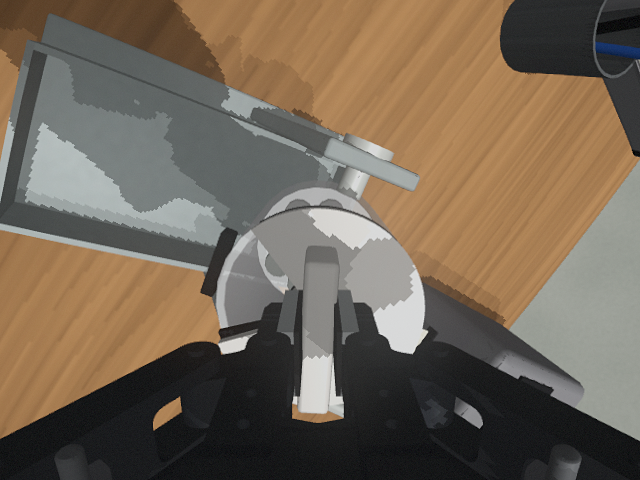

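Mz jumped to 1.2 N m, so the dial is at its stop, and the view shows the pie opening lined up with the black lip at (215,262) and tokens visible below. I release, retreat and plan the handle grasp.

Emit:
{"op": "apply_moves", "data": {"steps": [[[0,0,1.5],[0,0,0],0.95],[[0,0,1.5],[0,0,0],0.95],[[0,0,1.5],[0,0,0],0.5],[[0,0,1.5],[0,0,0],0.3],[[0,0,1.5],[0,0,-0.015],0.3],[[0,0,1.5],[0,0,-0.04],0.3],[[0,0,1.5],[0,0,-0.08],0.4],[[0,0,1.5],[0,0,-0.1],0.5],[[0,0,1.5],[0,0,-0.1],0.5]]}}

```text
time_s: 6.9
tool_pos: [0.4096, -0.0381, 0.4588]
tcp_rot: [0.435, 0.873, 0.146, 0.162]
force: [0.1, 0.5, -0.6]
opening: 0.499
gripper_force: 0.0
```

```bash
cat >> h.py <<'E'
def hand(j,lat=-.114):  # handle point, world
    a=np.radians(55)-j; return st([.09*np.sin(a),lat,.14+.09*np.cos(a)])
# tool down, y along stand x
TD=RS@np.array([[0,1,0],[1,0,0],[0,0,-1.]])
E
python3 - <<'E'
from bench import r
from h import *
np.set_printoptions(precision=4,suppress=True)
a=r.capture("scene");b=r.capture("side")
cv2.imwrite("pics/scene3.png",a["frame"])
for p in((435,183),(396,193)): print("printer",tri(a,(312,334),b,p),tri(a,(228,332),b,p))
s=r.get_state();h=hand(0); print(h, s["q"].round(2))
p=h+[0,0,.155+.08]; print(mv(s,p,TD))
E
```

```text
printer (array([0.8291, 0.0004, 0.2213]), np.float64(0.09297117070740019)) (array([ 0.8239, -0.0908,  0.2524]), np.float64(0.03203996692510071))
printer (array([0.7751, 0.0275, 0.1665]), np.float64(0.005155978909704411)) (array([ 0.7727, -0.0741,  0.2138]), np.float64(0.1224068453897207))
[ 0.6552 -0.0894  0.1916] [-0.37 -0.15 -0.55  0.81  0.26  0.61]
([24.7, 4.6, 20.5], [-0.1773, 0.1342, 0.1204])
```

Emit:
{"op": "apply_moves", "data": {"steps": [[[24.7,4.6,20.5],[-0.177,0.134,0.12],0.4],[[24.7,4.6,20.5],[-0.177,0.134,0.12],0.4],[[24.7,4.6,20.5],[-0.177,0.134,0.12],0.4],[[24.7,4.6,20.5],[-0.177,0.134,0.12],0.4],[[24.7,4.6,20.5],[-0.177,0.134,0.12],0.4],[[24.7,4.6,20.5],[-0.177,0.134,0.12],0.4],[[24.7,4.6,20.5],[-0.177,0.134,0.12],0.4],[[24.7,4.6,20.5],[-0.177,0.134,0.12],0.4],[[24.7,4.6,20.5],[-0.177,0.134,0.12],0.4]]}}

```text
time_s: 7.9
tool_pos: [0.6536, -0.0888, 0.4274]
tcp_rot: [0.601, 0.8, 0.0, -0.0]
force: [0.3, -0.4, 1.2]
opening: 0.598
gripper_force: 0.0
```

```bash
python3 - <<'E'
from bench import r
from h import *
np.set_printoptions(precision=4,suppress=True)
s=r.get_state();h=hand(0);p=h+[0,0,.155]
print(s["q"].round(2),mv(s,p,TD))
w=r.capture("wrist");cv2.imwrite("pics/wrist3.png",w["frame"])
print(proj(w,[hand(0),hand(0,-.076),hand(0,-.142),PIV]).round(0))
E
```

```text
[-0.25  0.55  0.31  1.33  0.    1.04] ([-0.0, -0.0, -0.0], [-0.0011, 0.0014, 0.0808])
[[320. 266.]
 [320. 195.]
 [320. 314.]
 [196.  58.]]
```

View pics/wrist3.png

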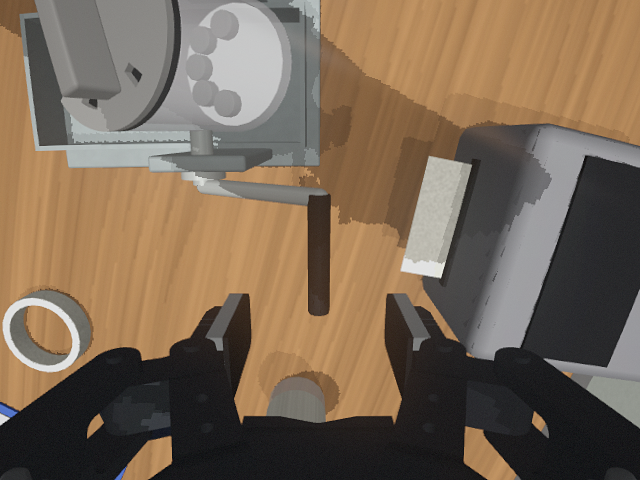

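The rod runs from (319,195) to (318,314), exactly where predicted and centred between the fingers; all five tokens show in the jar. I descend and grip.

Emit:
{"op": "apply_moves", "data": {"steps": [[[0,0,0],[-0.001,0.001,0.03],0.4],[[0,0,0],[-0.001,0.001,0.06],0.4],[[0,0,0],[-0.001,0.001,0.081],0.4],[[0,0,0],[-0.001,0.001,0.081],0.8],[[0,0,0],[-0.001,0.001,0.081],0.95],[[0,0,0],[-0.001,0.001,0.081],0.95],[[0,0,0],[-0.001,0.001,0.081],0.95]], "grip_force": 40}}

```text
time_s: 8.65
tool_pos: [0.6549, -0.0901, 0.3477]
tcp_rot: [0.601, 0.799, -0.001, -0.0]
force: [-8.8, -2.1, 5.6]
opening: 0.121
gripper_force: 39.1
```

Emit:
{"op": "apply_moves", "data": {"steps": [[[0,0,0],[0,-0.0048,-0.0063],0.95],[[0,0,0],[0,-0.0101,-0.012],0.95],[[0,0,0],[0,-0.0158,-0.0173],0.95],[[0,0,0],[0,-0.0221,-0.0221],0.95]]}}

```text
time_s: 9.05
tool_pos: [0.6352, -0.0959, 0.3695]
tcp_rot: [0.6, 0.8, 0.001, 0.001]
force: [6.2, 2.3, -4.0]
opening: 0.118
gripper_force: 38.8
```

```bash
cat > chk2.py <<'E'
from bench import r
from h import *
s=r.get_state();R=Rot.from_quat(s["tcp_rot"])
g=toS(s["tool_pos"]+R.apply([0,0,.155]))-[0,0,.14]
print(s["time_s"],"grip S",g.round(4),"rad",np.hypot(g[0],g[2]).round(4),"phi",np.degrees(np.arctan2(g[0],g[2])).round(1),"F stand",(RS.T@s["force"]).round(1),"M",s["moment"].round(2),s["opening"].__round__(3),s["q"].round(2))
E
python3 chk2.py
```

```text
9.05 grip S [ 0.0533 -0.1147  0.0745] rad 0.0916 phi 35.6 F stand [ 6.6  0.4 -4. ] M [ 0.53 -1.59  0.  ] 0.118 [-0.26  0.53  0.13  1.16  0.    1.02]
```

Emit:
{"op": "apply_moves", "data": {"steps": [[[0,0,0],[0,-0.0066,-0.0042],0.95],[[0,0,0],[0,-0.0136,-0.0079],0.95],[[0,0,0],[0,-0.0208,-0.0109],0.95],[[0,0,0],[0,-0.0283,-0.0132],0.95],[[0,0,0],[0,-0.036,-0.0149],0.95],[[0,0,0],[0,-0.0438,-0.016],0.95],[[0,0,0],[0,-0.0516,-0.0163],0.95],[[0,0,0],[0,-0.0594,-0.016],0.95],[[0,0,0],[0,-0.0672,-0.0149],0.95],[[0,0,0],[0,-0.0749,-0.0132],0.95]]}}

```text
time_s: 10.05
tool_pos: [0.5635, -0.1166, 0.3846]
tcp_rot: [0.6, 0.8, 0.002, 0.003]
force: [3.5, 5.2, 13.4]
opening: 0.117
gripper_force: 42.9
```

```bash
python3 chk2.py
```

```text
10.05 grip S [-0.0209 -0.1148  0.0896] rad 0.092 phi -13.2 F stand [ 4.8  4.  13.4] M [ 0.99 -1.03 -0.08] 0.117 [-0.33  0.39 -0.06  1.11  0.    0.96]
```

Emit:
{"op": "apply_moves", "data": {"steps": [[[0,0,0],[0,-0.0075,0.0023],0.95],[[0,0,0],[0,-0.0147,0.0053],0.95],[[0,0,0],[0,-0.0217,0.009],0.95],[[0,0,0],[0,-0.0283,0.0132],0.95],[[0,0,0],[0,-0.0346,0.018],0.95],[[0,0,0],[0,-0.0392,0.0222],0.95],[[0,0,0],[0,-0.0392,0.0222],0.95],[[0,0,0],[0,-0.0392,0.0222],0.95]]}}

```text
time_s: 10.85
tool_pos: [0.5251, -0.1278, 0.3603]
tcp_rot: [0.601, 0.8, 0.0, 0.001]
force: [-0.6, 0.4, 7.8]
opening: 0.126
gripper_force: 45.1
```

```bash
python3 chk2.py; python3 - <<'E'
from bench import r
from h import *
a=r.capture("scene");b=r.capture("side");w=r.capture("wrist")
i=cv2.resize(a["frame"][185:315,245:375],(400,400),interpolation=cv2.INTER_CUBIC);j=cv2.resize(b["frame"][190:320,255:385],(400,400),interpolation=cv2.INTER_CUBIC)
cv2.imwrite("pics/tip1.png",np.hstack([i,j]));cv2.imwrite("pics/w4.png",w["frame"])
E
```

```text
10.85 grip S [-0.0617 -0.1147  0.0653] rad 0.0898 phi -43.3 F stand [-0.5  0.5  7.8] M [ 0.44 -0.41 -0.02] 0.126 [-0.37  0.35 -0.19  1.03  0.    0.91]
```

View pics/tip1.png

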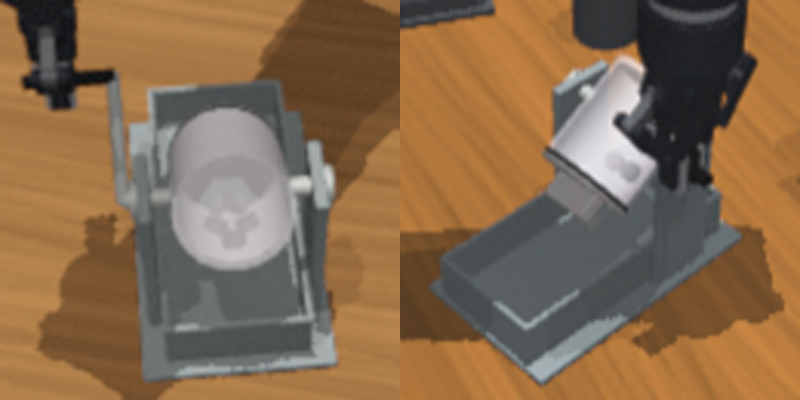

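The jar is tipped, but tokens still show inside, clustered at the port. I'll rock it a few times.

Emit:
{"op": "apply_moves", "data": {"steps": [[[0,0,0],[0,0.0109,-0.009],0.95],[[0,0,0],[0,0.0245,-0.0169],0.95],[[0,0,0],[0,0.0392,-0.0222],0.95],[[0,0,0],[0,0.0547,-0.025],0.95],[[0,0,0],[0,0.0703,-0.025],0.95],[[0,0,0],[0,0.0858,-0.0222],0.95],[[0,0,0],[0,0.1005,-0.0169],0.95],[[0,0,0],[0,0.1115,-0.0108],0.95],[[0,0,0],[0,0.1115,-0.0108],0.95],[[0,0,0],[0,0.1115,-0.0108],0.95]]}}

```text
time_s: 12.0
tool_pos: [0.6322, -0.0969, 0.3695]
tcp_rot: [0.601, 0.8, -0.0, -0.0]
force: [3.0, -1.6, -3.0]
opening: 0.123
gripper_force: 43.3
```

Emit:
{"op": "apply_moves", "data": {"steps": [[[0,0,0],[0,-0.011,-0.0061],0.95],[[0,0,0],[0,-0.0257,-0.0114],0.95],[[0,0,0],[0,-0.0412,-0.0142],0.95],[[0,0,0],[0,-0.0568,-0.0142],0.95],[[0,0,0],[0,-0.0723,-0.0114],0.95],[[0,0,0],[0,-0.087,-0.0061],0.95],[[0,0,0],[0,-0.1006,0.0018],0.95],[[0,0,0],[0,-0.1115,0.0108],0.95],[[0,0,0],[0,-0.1115,0.0108],0.95],[[0,0,0],[0,-0.1115,0.0108],0.95]]}}

```text
time_s: 13.0
tool_pos: [0.5242, -0.1281, 0.3592]
tcp_rot: [0.601, 0.799, -0.001, -0.001]
force: [-5.8, -5.5, 2.3]
opening: 0.121
gripper_force: 44.2
```

```bash
python3 chk2.py; python3 - <<'E'
from bench import r
from h import *
a=r.capture("scene");b=r.capture("side");w=r.capture("wrist")
i=cv2.resize(a["frame"][185:315,245:375],(400,400),interpolation=cv2.INTER_CUBIC);j=cv2.resize(b["frame"][190:320,255:385],(400,400),interpolation=cv2.INTER_CUBIC)
cv2.imwrite("pics/tip2.png",np.hstack([i,j]));
o=cv2.imread("pics/tip1.png");print(np.abs(o.astype(int)-np.hstack([i,j])).mean())
cv2.imwrite("pics/w5.png",np.hstack([cv2.resize(w["frame"],(400,300)),cv2.resize(cv2.imread("pics/w4.png"),(400,300))]))
big=np.vstack([np.hstack([i,j])[:,:],cv2.resize(np.hstack([w["frame"],cv2.imread("pics/w4.png")]),(800,200),interpolation=cv2.INTER_AREA)]) 
cv2.imwrite("pics/view2.png",big)
E
```

```text
13.0 grip S [-0.0633 -0.1147  0.0642] rad 0.0902 phi -44.6 F stand [-7.1 -3.6  2.3] M [-0.97  0.84 -0.02] 0.121 [-0.37  0.35 -0.19  1.03 -0.    0.91]
1.7146604166666666
```

View pics/view2.png

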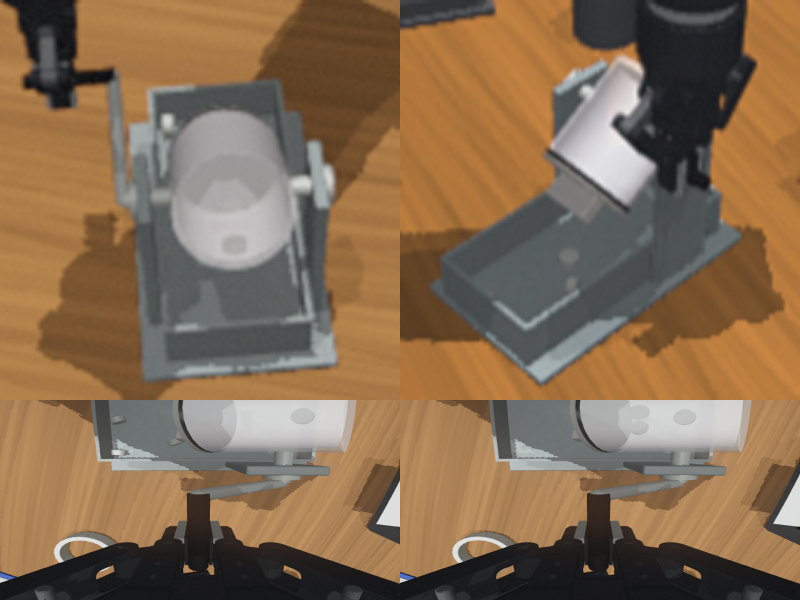

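The cluster has cleared and tokens lie in the tray (side view (570,255), (573,285); wrist (118,420), (118,450)). One may remain in the jar at scene (235,243), so I rock twice more.

Emit:
{"op": "apply_moves", "data": {"steps": [[[0,0,0],[0,0.0109,-0.009],0.95],[[0,0,0],[0,0.0245,-0.0169],0.95],[[0,0,0],[0,0.0392,-0.0222],0.95],[[0,0,0],[0,0.0547,-0.025],0.95],[[0,0,0],[0,0.0703,-0.025],0.95],[[0,0,0],[0,0.0858,-0.0222],0.95],[[0,0,0],[0,0.1005,-0.0169],0.95],[[0,0,0],[0,0.1115,-0.0108],0.95],[[0,0,0],[0,0.1115,-0.0108],0.95],[[0,0,0],[0,0.1115,-0.0108],0.95]]}}

```text
time_s: 14.15
tool_pos: [0.6325, -0.0966, 0.3695]
tcp_rot: [0.601, 0.8, 0.0, -0.0]
force: [5.0, -1.3, -3.2]
opening: 0.122
gripper_force: 43.0
```

Emit:
{"op": "apply_moves", "data": {"steps": [[[0,0,0],[0,-0.011,-0.0061],0.95],[[0,0,0],[0,-0.0257,-0.0114],0.95],[[0,0,0],[0,-0.0412,-0.0142],0.95],[[0,0,0],[0,-0.0568,-0.0142],0.95],[[0,0,0],[0,-0.0723,-0.0114],0.95],[[0,0,0],[0,-0.087,-0.0061],0.95],[[0,0,0],[0,-0.1006,0.0018],0.95],[[0,0,0],[0,-0.1115,0.0108],0.95],[[0,0,0],[0,-0.1115,0.0108],0.95],[[0,0,0],[0,-0.1115,0.0108],0.95]]}}

```text
time_s: 15.15
tool_pos: [0.5242, -0.1279, 0.359]
tcp_rot: [0.601, 0.799, -0.001, -0.001]
force: [-4.8, -4.4, 2.8]
opening: 0.118
gripper_force: 44.5
```

Emit:
{"op": "apply_moves", "data": {"steps": [[[0,0,0],[0,0.0109,-0.009],0.95],[[0,0,0],[0,0.0245,-0.0169],0.95],[[0,0,0],[0,0.0392,-0.0222],0.95],[[0,0,0],[0,0.0547,-0.025],0.95],[[0,0,0],[0,0.0703,-0.025],0.95],[[0,0,0],[0,0.0858,-0.0222],0.95],[[0,0,0],[0,0.1005,-0.0169],0.95],[[0,0,0],[0,0.1115,-0.0108],0.95],[[0,0,0],[0,0.1115,-0.0108],0.95],[[0,0,0],[0,0.1115,-0.0108],0.95]]}}

```text
time_s: 16.15
tool_pos: [0.6326, -0.0964, 0.3695]
tcp_rot: [0.6, 0.8, -0.0, -0.001]
force: [3.4, -1.8, 0.3]
opening: 0.119
gripper_force: 43.3
```

Emit:
{"op": "apply_moves", "data": {"steps": [[[0,0,0],[0,-0.011,-0.0061],0.95],[[0,0,0],[0,-0.0257,-0.0114],0.95],[[0,0,0],[0,-0.0412,-0.0142],0.95],[[0,0,0],[0,-0.0568,-0.0142],0.95],[[0,0,0],[0,-0.0723,-0.0114],0.95],[[0,0,0],[0,-0.087,-0.0061],0.95],[[0,0,0],[0,-0.1006,0.0018],0.95],[[0,0,0],[0,-0.1115,0.0108],0.95],[[0,0,0],[0,-0.1115,0.0108],0.95],[[0,0,0],[0,-0.1115,0.0108],0.95]]}}

```text
time_s: 17.15
tool_pos: [0.5243, -0.1277, 0.3588]
tcp_rot: [0.601, 0.799, -0.001, -0.001]
force: [-4.5, -3.7, 0.8]
opening: 0.122
gripper_force: 44.7
```

```bash
python3 chk2.py; python3 - <<'E'
from bench import r
from h import *
a=r.capture("scene");b=r.capture("side");w=r.capture("wrist");cv2.imwrite("pics/w6.png",w["frame"])
i=cv2.resize(a["frame"][185:315,245:375],(400,400),interpolation=cv2.INTER_CUBIC);j=cv2.resize(b["frame"][190:320,255:385],(400,400),interpolation=cv2.INTER_CUBIC)
n=np.hstack([i,j]);cv2.imwrite("pics/tip3.png",n)
o=cv2.imread("pics/tip2.png");d=np.abs(o.astype(int)-n).max(2).astype(np.uint8)
m,l,st_,c=cv2.connectedComponentsWithStats((d>22).astype(np.uint8))
print([(st_[k].tolist(),c[k].round().tolist()) for k in range(1,m) if st_[k][4]>25])
E
```

```text
17.15 grip S [-0.0632 -0.1141  0.0638] rad 0.0898 phi -44.7 F stand [-5.3 -2.3  0.8] M [-0.73  0.96 -0.07] 0.122 [-0.37  0.35 -0.19  1.03 -0.    0.91]
[([76, 44, 4, 10, 31], [78.0, 49.0]), ([750, 64, 6, 13, 26], [753.0, 70.0]), ([71, 88, 6, 6, 28], [74.0, 90.0]), ([382, 127, 12, 12, 37], [388.0, 133.0])]
```

Emit:
{"op": "apply_moves", "data": {"steps": [[[0,0,0],[0,0.0109,-0.009],0.95],[[0,0,0],[0,0.0245,-0.0169],0.95],[[0,0,0],[0,0.0392,-0.0222],0.95],[[0,0,0],[0,0.0547,-0.025],0.95],[[0,0,0],[0,0.0703,-0.025],0.95],[[0,0,0],[0,0.0858,-0.0222],0.95],[[0,0,0],[0,0.1005,-0.0169],0.95],[[0,0,0],[0,0.1115,-0.0108],0.95],[[0,0,0],[0,0.1239,-0.0011],0.95],[[0,0,0],[0,0.1334,0.0093],0.95]]}}

```text
time_s: 18.3
tool_pos: [0.6532, -0.0903, 0.3493]
tcp_rot: [0.601, 0.8, -0.001, -0.001]
force: [-5.7, -2.7, 5.4]
opening: 0.124
gripper_force: 43.7
```

Emit:
{"op": "apply_moves", "data": {"steps": [[[0,0,0],[0,0.0015,0.002],0.95],[[0,0,0],[0,0.0015,0.002],0.95]]}}

```text
time_s: 18.5
tool_pos: [0.6547, -0.09, 0.3472]
tcp_rot: [0.601, 0.8, -0.001, -0.001]
force: [-0.5, -2.9, -0.6]
opening: 0.122
gripper_force: 42.9
```

```bash
python3 chk2.py; python3 - <<'E'
from bench import r
from h import *
a=r.capture("scene");b=r.capture("side");w=r.capture("wrist")
print("scene blob on floor",toS(plane(a,(321.4,264),.02)).round(3))
print("side blobs",toS(plane(b,(310.3,272.9),.02)).round(3),toS(plane(b,(311.2,282.6),.02)).round(3))
j=cv2.resize(b["frame"][190:320,255:385],(400,400),interpolation=cv2.INTER_CUBIC);i=cv2.resize(a["frame"][185:315,245:375],(400,400),interpolation=cv2.INTER_CUBIC)
x=cv2.resize(w["frame"][0:200,0:400],(400,200)); y=cv2.resize(cv2.imread("pics/w6.png")[0:160,100:600],(400,128)); y=cv2.copyMakeBorder(y,0,72,0,0,cv2.BORDER_CONSTANT)
cv2.imwrite("pics/view3.png",np.vstack([np.hstack([i,j]),np.hstack([x,y])]))
E
```

```text
18.5 grip S [ 0.0728 -0.1143  0.0522] rad 0.0896 phi 54.3 F stand [-1.3 -2.7 -0.6] M [-0.59  0.28  0.02] 0.122 [-0.25  0.59  0.16  1.15 -0.    1.04]
scene blob on floor [-0.032  0.007  0.02 ]
side blobs [-0.07   0.005  0.02 ] [-0.093 -0.023  0.02 ]
```

View pics/view3.png

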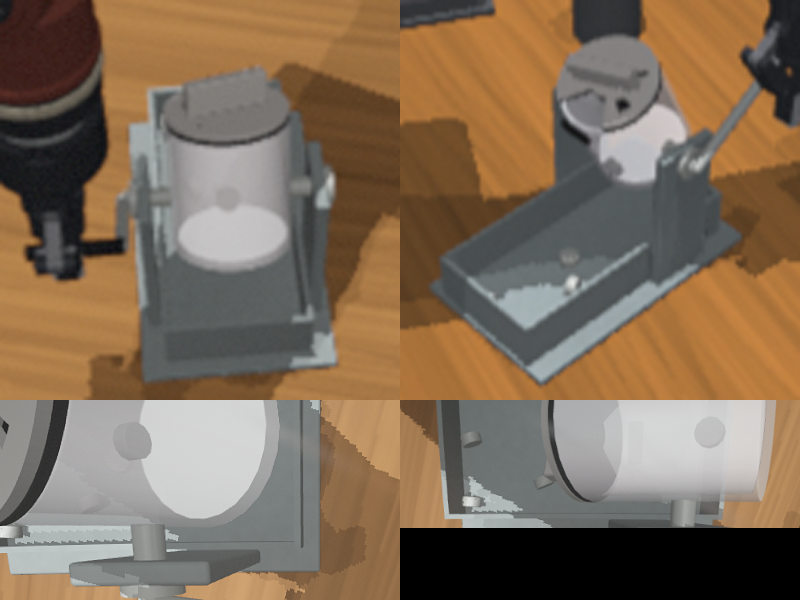

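```bash
python3 - <<'E'
from bench import r
from h import *
a=r.capture("scene");b=r.capture("side");w=r.capture("wrist");s=r.get_state()
J=jarR(0.02)
def rep(n,P):
    p,e=P; print(n,"stand",toS(p).round(3),"jar",(J.T@(p-PIV)).round(3),"gap",round(e,4))
rep("now",tri(a,(319.1,249.3),w,(132,41)))
print("floor: scene",toS(plane(a,(319.1,249.3),.017)).round(3),"wrist",toS(plane(w,(132,41),.017)).round(3))
Rt=Rot.from_quat(s["tcp_rot"]).as_matrix();K,d,R,t,C=cam(w)
Rct=R@Rt; tct=R@s["tool_pos"]+t
q=np.array([.601,.799,-.001,-.001]);Rt2=Rot.from_quat(q/np.linalg.norm(q)).as_matrix();p2=np.array([.5243,-.1277,.3588])
w2=dict(w);R2=Rct@Rt2.T;w2["rvec"]=cv2.Rodrigues(R2)[0];w2["tvec"]=tct-R2@p2
print("tipped handle check",proj(w2,hand(np.radians(99.7))))
J=jarR(1.74)
rep("tipped",tri(a,(321.4,264),w2,(487,40)))
for u in((470-400)*1.25+100,(438-400)*1.25),((472-400)*1.25+100,(501-400)*1.25),((543-400)*1.25+100,(482-400)*1.25):
    print("w6 tray token",u,toS(plane(w2,u,.017)).round(3))
E
```

```text
now stand [-0.023  0.001  0.096] jar [-0.04   0.001 -0.029] gap 0.0006
floor: scene [-0.079  0.006  0.017] wrist [-0.057  0.019  0.017]
tipped handle check [[316.3339061  336.76527161]]
tipped stand [0.025 0.002 0.106] jar [-0.042  0.002 -0.001] gap 0.001
w6 tray token (187.5, 47.5) [-0.157  0.016  0.017]
w6 tray token (190.0, 126.25) [-0.159 -0.04   0.017]
w6 tray token (278.75, 102.5) [-0.092 -0.024  0.017]
```

One token lies flat on the jar's low wall (jar frame (-0.04, 0)), and it slid only partway in the short hold. The other four are in the tray. I'll tip again and hold for longer.

Emit:
{"op": "apply_moves", "data": {"steps": [[[0,0,0],[0,-0.0088,-0.0102],0.95],[[0,0,0],[0,-0.0208,-0.0203],0.95],[[0,0,0],[0,-0.0344,-0.0282],0.95],[[0,0,0],[0,-0.0491,-0.0335],0.95],[[0,0,0],[0,-0.0646,-0.0363],0.95],[[0,0,0],[0,-0.0802,-0.0363],0.95],[[0,0,0],[0,-0.0957,-0.0335],0.95],[[0,0,0],[0,-0.1104,-0.0282],0.95],[[0,0,0],[0,-0.124,-0.0203],0.95],[[0,0,0],[0,-0.1349,-0.0113],0.95]]}}

```text
time_s: 19.8
tool_pos: [0.525, -0.1275, 0.3605]
tcp_rot: [0.6, 0.8, 0.001, 0.001]
force: [5.3, 2.5, 4.8]
opening: 0.125
gripper_force: 45.0
```

Emit:
{"op": "apply_moves", "data": {"steps": [[[0,0,0],[0,-0.001,0.001],0.95],[[0,0,0],[0,-0.001,0.001],0.95],[[0,0,0],[0,-0.001,0.001],0.95],[[0,0,0],[0,-0.001,0.001],0.95],[[0,0,0],[0,-0.001,0.001],0.95],[[0,0,0],[0,-0.001,0.001],0.95],[[0,0,0],[0,-0.001,0.001],0.95],[[0,0,0],[0,-0.001,0.001],0.95],[[0,0,0],[0,-0.001,0.001],0.95],[[0,0,0],[0,-0.001,0.001],0.95]]}}

```text
time_s: 20.8
tool_pos: [0.5236, -0.128, 0.3585]
tcp_rot: [0.601, 0.799, -0.0, -0.001]
force: [-5.9, -1.1, 7.4]
opening: 0.121
gripper_force: 45.1
```

```bash
python3 chk2.py; cat > cmp.py <<'E'
from bench import r
from h import *
w=r.capture("wrist")["frame"];o=cv2.imread("pics/w6.png")
import sys
cv2.imwrite(f"pics/{sys.argv[1]}.png",w)
d=np.abs(w.astype(int)-o).max(2).astype(np.uint8)[:160]
m,l,s,c=cv2.connectedComponentsWithStats((d>18).astype(np.uint8))
print([(s[k].tolist(),c[k].round().tolist()) for k in range(1,m) if s[k][4]>40])
for n,f in(("old",o),("new",w)): print(n,f[40,440:530:6,1])
E
python3 cmp.py w7
```

```text
20.8 grip S [-0.0636 -0.1142  0.0635] rad 0.0899 phi -45.0 F stand [-5.9  0.6  7.4] M [-0.3   0.88  0.01] 0.121 [-0.38  0.35 -0.2   1.03 -0.    0.91]
[([291, 0, 3, 37, 75], [292.0, 18.0]), ([552, 0, 7, 61, 86], [555.0, 30.0]), ([552, 0, 20, 125, 200], [564.0, 62.0]), ([468, 23, 39, 37, 489], [482.0, 45.0]), ([293, 39, 42, 86, 145], [307.0, 85.0]), ([293, 75, 38, 51, 90], [307.0, 101.0]), ([160, 135, 75, 8, 94], [197.0, 141.0])]
old [211 212 213 213 212 193 193 193 192 193 191 189 212 214 212]
new [213 213 213 213 214 213 212 210 209 210 209 211 212 213 213]
```

Emit:
{"op": "apply_moves", "data": {"steps": [[[0,0,0],[0,0.0109,-0.009],0.95],[[0,0,0],[0,0.0245,-0.0169],0.95],[[0,0,0],[0,0.0392,-0.0222],0.95],[[0,0,0],[0,0.0547,-0.025],0.95],[[0,0,0],[0,0.0703,-0.025],0.95],[[0,0,0],[0,0.0858,-0.0222],0.95],[[0,0,0],[0,0.1005,-0.0169],0.95],[[0,0,0],[0,0.1115,-0.0108],0.95],[[0,0,0],[0,0.1239,-0.0011],0.95],[[0,0,0],[0,0.1334,0.0093],0.95]]}}

```text
time_s: 21.85
tool_pos: [0.6521, -0.0908, 0.3485]
tcp_rot: [0.601, 0.799, -0.001, -0.001]
force: [-4.9, -2.1, 5.4]
opening: 0.123
gripper_force: 45.8
```

Emit:
{"op": "apply_moves", "data": {"steps": [[[0,0,0],[0,0.0025,0.003],0.95],[[0,0,0],[0,0.0025,0.003],0.95],[[0,0,0],[0,0.0025,0.003],0.95]]}}

```text
time_s: 22.15
tool_pos: [0.6543, -0.0902, 0.3452]
tcp_rot: [0.601, 0.799, -0.0, -0.001]
force: [0.4, -3.1, -4.1]
opening: 0.12
gripper_force: 45.3
```

```bash
python3 chk2.py; python3 - <<'E'
from bench import r
from h import *
w=r.capture("wrist")["frame"];a=r.capture("scene")["frame"];b=r.capture("side")["frame"]
cv2.imwrite("pics/w8.png",w);cv2.imwrite("pics/s8.png",a);cv2.imwrite("pics/b8.png",b)
o=cv2.imread("pics/view3.png")
def cmpr(n,x,y):
    d=np.abs(x.astype(int)-y).max(2).astype(np.uint8)
    m,l,s,c=cv2.connectedComponentsWithStats((d>20).astype(np.uint8))
    print(n,[(s[k].tolist()) for k in range(1,m) if s[k][4]>60])
cmpr("wrist",w[:200,:400],o[400:600,:400])
i=cv2.resize(a[185:315,245:375],(400,400),interpolation=cv2.INTER_CUBIC);j=cv2.resize(b[190:320,255:385],(400,400),interpolation=cv2.INTER_CUBIC)
cmpr("scene",i,o[:400,:400]);cmpr("side",j,o[:400,400:])
print(w[41,90:180:6,1],o[441,90:180:6,1])
E
```

```text
22.15 grip S [ 0.0724 -0.1144  0.0502] rad 0.0881 phi 55.3 F stand [-0.5 -3.1 -4.1] M [-0.59  0.13 -0.07] 0.12 [-0.25  0.59  0.15  1.14  0.    1.04]
wrist [[0, 0, 37, 110, 747], [0, 0, 54, 122, 843], [0, 0, 69, 126, 873], [0, 17, 9, 18, 103], [116, 24, 36, 36, 500], [5, 153, 32, 22, 74], [58, 162, 74, 37, 213]]
scene [[4, 105, 19, 7, 77], [204, 144, 32, 5, 118], [83, 170, 17, 18, 67], [221, 204, 15, 8, 86], [99, 234, 19, 8, 100], [26, 236, 16, 11, 116], [84, 251, 41, 9, 163], [58, 277, 25, 7, 96]]
side [[340, 44, 15, 10, 98], [338, 57, 23, 32, 190], [162, 111, 20, 23, 104], [374, 116, 22, 15, 147], [202, 156, 22, 23, 310], [197, 239, 15, 11, 142]]
[176 176 176 176 175 174 176 178 187 210 210 210 210 211 211] [175 174 174 175 161 162 159 160 160 161 160 211 212 211 212]
```

The token has gone from the jar, and a new blob shows in the tray in the side view. I release the handle and retreat.

Emit:
{"op": "apply_moves", "data": {"steps": [[[0,0,0],[0,0.0005,0],0.9],[[0,0,0],[0,0.0005,0],0.6],[[0,0,0],[0,0.0005,0],0.5],[[0,0,0],[0,0.0005,0],0.5],[[0,0,0],[0,0.0005,-0.03],0.5],[[0,0,0],[0,0.0005,-0.07],0.5],[[0,0,0],[0,0.0005,-0.11],0.5],[[0,0,0],[0,-0.04,-0.14],0.5],[[0,0,0],[0,-0.09,-0.14],0.5],[[0,0,0],[0,-0.14,-0.14],0.5]]}}

```text
time_s: 23.3
tool_pos: [0.5194, -0.1292, 0.4864]
tcp_rot: [0.6, 0.8, 0.0, 0.001]
force: [0.7, -1.6, 0.5]
opening: 0.502
gripper_force: 0.0
```

Emit:
{"op": "apply_moves", "data": {"steps": [[[0,0,0],[0,-0.05,0],0.5],[[0,0,0],[0,-0.1,0],0.5],[[0,0,0],[0,-0.1,0],0.5],[[0,0,0],[0,-0.1,0],0.5]]}}

```text
time_s: 23.7
tool_pos: [0.4239, -0.1571, 0.4865]
tcp_rot: [0.601, 0.799, 0.0, 0.001]
force: [0.2, -0.2, 0.1]
opening: 0.497
gripper_force: 0.0
```

```bash
python3 - <<'E'
from bench import r
from h import *
w=r.capture("wrist");a=r.capture("scene");b=r.capture("side");cv2.imwrite("pics/w9.png",w["frame"])
pr=proj(w,[PIV,st([-.06,0,.017]),hand(0),hand(.2)]).round();print(pr)
i=cv2.resize(a["frame"][185:315,245:375],(400,300));j=cv2.resize(b["frame"][190:320,255:385],(400,300))
x=cv2.resize(w["frame"],(400,300));c=np.clip(pr[1],[160,120],[480,360]).astype(int)
y=cv2.resize(w["frame"][c[1]-120:c[1]+120,c[0]-160:c[0]+160],(400,300),interpolation=cv2.INTER_CUBIC)
cv2.imwrite("pics/view4.png",np.vstack([np.hstack([i,j]),np.hstack([x,y])]))
E
```

```text
[[537.  73.]
 [419.  89.]
 [651. 236.]
 [651. 241.]]
```

View pics/view4.png

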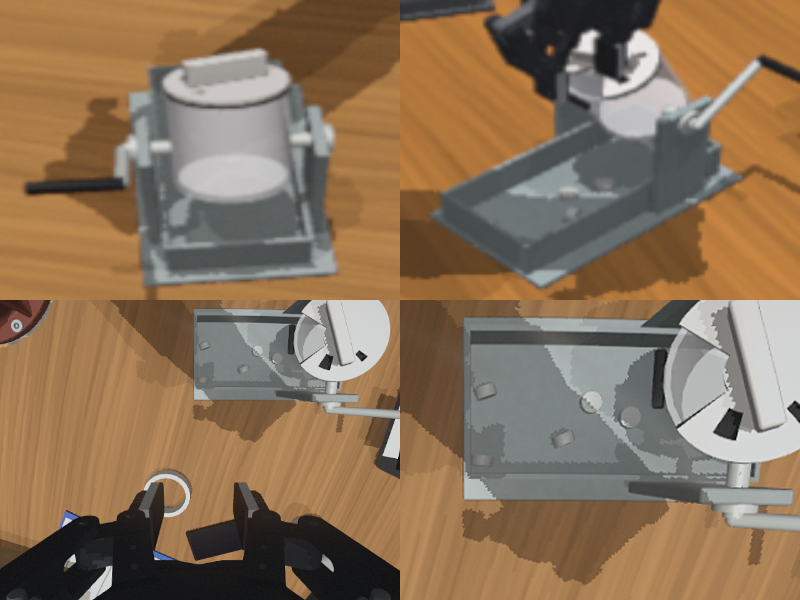

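The view shows five tokens in the tray (lower-right panel: (485,391), (482,461), (562,438), (591,401), (630,416)). The jar is empty and mouth-up, the largest opening is over the port, and the arm is clear, so I'm handing in.

```bash
python3 -c "
from bench import r
print(r.job_done())"
```

```text
the job is handed in; nothing more can be done
None
```

The job is handed in at about 24 s: all five tokens lie in the tray, the jar is back at its rear stop mouth-up with the lid at the largest opening, and the arm touches nothing.

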